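Stand a slumped slide box back up and close the row

ROBOT

A 6-joint arm with a two-finger parallel gripper is mounted at the origin on the work surface. World frame = base frame: x ahead of the robot, y to its left, z up, the work surface at z = 0. Lengths are in m, angles in rad, forces in N, time in s.
With the tool pointing down it reaches from about 0.375 to 0.9 m from the base axis. Payload 3.1 kg.
Tool frame: the origin (TCP) lies on the centre line of the jaws, within the pads' length; the fingertips stand 19 mm ahead of it and the grasp point (between the pads) is the TCP; z points along the fingers, y is the direction in which the jaws open and shut (so a half turn about z gives the same grasp; the last joint's range is limited). The gripper opens to 85 mm and grips with 20 to 120 N. Pads are 22 mm wide; open, the fingers measure 114 mm over their backs; the gripper's body (76 mm by 85 mm) begins 54 mm behind the grasp point. The pads swing forward as they close: fully open they stand 13 mm farther back than shut.
Start: joints at [-1.333, 0.527, 1.433, -0, 1.181, -0.178], TCP at [0.253, -0.571, 0.25] pointing down, gripper open.
Joint ranges: [-3.08, 3.08], [-0.75, 2.2], [0.22, 2.44], [-1.43, 4.57], [0, 2.65], [-2.85, 2.85]. Speed limits (rad/s): [2.79, 2.79, 3.14, 3.14, 3.14, 3.14].

INTERFACE

Orientations are given as a unit quaternion [x, y, z, w].
In Python, from station import manip, imaging, workorder gives the robot as it stands.
- The arm moves only by the shell command python3 -m creep 'ROWS' [FORCE]. ROWS is a JSON object of lists of equal length, an entry for each row: "claw": the finger opening in cm, from 0 to 8.54; "dp": the shift along the tool's x, y, z in cm, a list of three; "roll": the turn about the tool's z in rad. In form: {"claw": [claw, ...], "dp": [[dx, dy, dz], ...], "roll": [roll, ...]}. A call has 1 to 12 rows; each row is the pose to reach, as a shift and turn from the pose commanded when the call began, along the tool's axes at that moment; what a row does not reach only later rows make up. A row lasts 1/10 s, in which the tool goes at most 50 mm and 8.59 degrees, less where a joint would pass 70% of its speed; a pose out of reach is approached as far as the arm can. A call with a gripper value outside its range is refused whole. The fingers move at their own pace and stop on an object; FORCE is the grip in N (left out, the last holds). Time passes only in rows, so rows that repeat a pose let the fingers close. It gives the time, the measured TCP pose, the force and the opening at its end, in the units of the state.
- manip.sense(): the state, without advancing time (a new reading comes with each control period).
- imaging.snapshot(name): name is "side" or "top" or "wrist"; returns a dict with "image" (480x640x3 uint8, red, green, blue), "z_map" (480x640 float32, m along the optical axis (not along the pixel's ray), 0 where there is no reading), "vfov" (degrees; the focal length in pixels is half the picture's height over the tangent of half this angle, whatever the lens; pixels are square), "cx", "cy" (the principal point, pixels), "R" (3x3) and "t" (3): a world point X has camera coordinates R X + t. Camera axes: x right, y down, z forward; pixel columns grow to the right and rows downward; lengths in m; the calibration is good to about 2 mm. A picture is of the moment at which its call begins.
- workorder.sign_off(): hands the job in, once; it reports no verdict.
The state is a dict: "t": time; "q": joint angles; "qd": joint speeds; "tau": joint torques, N m; "tcp_pos": TCP position; "tool_rot": TCP orientation; "force": force on the tool from outside, world axes, zero at the start; "ft_torque": the same for the moment, N m; "finger_gap": opening from 0.0 (shut) to 1.0 (fully open).
Only numpy, scipy, OpenCV 4.12 (cv2) and the standard library are available. Lean on these libraries where they do the work, as an engineer would, in place of code of your own. Each camera call takes 0.05 s, during which the arm holds its last target.

TASK

The red slide box has slumped out of its row and is leaning on the slide warmer. With the fingertips, gently push it back upright and push it up against the other slide boxes, so that it stands flat and in line with them at the end of the row. Only push it: nothing may be lifted, and the other boxes must stay upright in place and the things standing about must not be disturbed.

Things in the scene. Friction and masses are not known exactly. Their poses are not given: they have to be found in the camera images.
- red_box: red slide box, 215 (x) x 36 (y) x 97 (z) mm, on its long edge; origin at the centre of its underside, z up through it, +y side towards the warmer. Loose, 0.3-0.5 kg. Leans 33-44 degrees to its +y, on its lower +y edge and the warmer's top edge, its top hanging over the hot plate. Stood up about that edge it is 12-20 mm short of the row. Slim: within 20 degrees of upright it drops upright by itself
- blue_box: a blue slide box, 215 (x) x 36 (y) x 97 (z) mm, on its long edge; origin at the centre of its underside, z up through it, +y side towards the warmer. One of three, 0.4 kg, standing loose in the row in any order
- green_box: a green slide box, 215 (x) x 36 (y) x 97 (z) mm, on its long edge; origin at the centre of its underside, z up through it, +y side towards the warmer. One of the three in the row
- yellow_box: a yellow slide box, 215 (x) x 36 (y) x 97 (z) mm, on its long edge; origin at the centre of its underside, z up through it, +y side towards the warmer. One of the three in the row
- bookend: steel L bookend screwed down at the end of the row: plate 140 wide, 90 high, 4 mm thick, foot pointing away. Origin on the bench, mid-width, on the plate face touching the row; x along the boxes' length, y along the row towards the red box and warmer, z up. The three upright boxes fill y = 0 to 110 mm; the red box belongs next, centre at y = 128 mm
- warmer: slide warmer, low white box (dial on its +x end) with a grey metal hot plate on top, 240 (x) x 180 (y) x 55 mm high, fixed beyond the red box, square to the row. Origin at the centre of its underside, axes as the bookend's; its edge towards the row is at y = -90 mm. Once the red box stands, the gap between them is 38 to 50 mm wide
- dish: small round covered culture dish, 64 mm across, 16 mm high, loose on the far half of the warmer's hot plate; origin at the centre of its underside. To be left alone
- wash_bottle: white squeeze bottle with a blue cap and spout, 62 mm across, 190 mm high, loose on the robot's right; origin at the centre of its underside. To be left alone
- dropper_bottle: amber bottle with a black cap, 40 mm across, 85 mm high, loose on the robot's right; origin at the centre of its underside. To be left alone
- staining_jar: glass jar with a white lid, 58 mm across, 105 mm high, loose on the robot's left; origin at the centre of its underside. To be left alone
- marker: white marker pen with a black cap, 130 mm long, 14 mm thick, lying loose on the robot's left; origin under its middle. To be left alone
Mind the look-alikes: they are no part of the job. Of the things like the green_box, leave any that is grey or pink; of the rest the larger one is meant.

How it is judged:
At the end, for the whole second after the job is handed in: The red box stands upright within 3.5 degrees and at rest beside the others at the end of the row: gap under about 5 mm, squared to the row within 4 degrees, its ends in line within 30 mm. The three other boxes stand upright within 3.5 degrees, within 20 mm of where they were (angle between each of red_box, blue_box, green_box, yellow_box's own z axis and vertical below 0.06 rad and y of red_box in the frame of bookend between 0.115 and 0.1335 m and x of red_box in the frame of bookend between -0.03 and 0.03 m and angle between the y axis of red_box and the y axis of bookend, either way round below 0.07 rad and linear speed of red_box below 0.02 m/s and distance of each of blue_box, green_box, yellow_box from where it was at the start of the episode below 0.02 m); the robot touches nothing.
It fails at once if a slide box is lifted: the red box's underside centre more than 30 mm, another's more than 20 mm above the bench (height (world z) of red_box above 0.03 m or height (world z) of any of blue_box, green_box, yellow_box above 0.02 m).
It fails at once if the red box is squeezed or shoved with more than 45 N (contact force between the fingers and red_box above 45 N).
It fails at once if another slide box is tipped by more than 17 degrees (angle between any of blue_box, green_box, yellow_box's own z axis and vertical above 0.3 rad).
It fails at once if the dish, a bottle, the jar or the marker is moved by more than 20 mm (distance of any of wash_bottle, dropper_bottle, staining_jar, marker, dish from where it was at the start of the episode above 0.02 m).
It also fails if it takes over 42 s, if anything falls off the work surface, if the arm or the gripper's body presses on something with over 40 N, if the wrist force passes 120 N, or if a joint passes its speed limit or range.

## Working session

There is one attempt and no reset: what is moved stays moved. The work goes in short steps, Python scripts to look and compute and a shell command to move; the robot and the scene stay as the last step left them, time stands still between calls to the robot, and variables do not carry over. Pictures are saved under pics/ and viewed, and the job is handed in when it is done.

```bash
ls; mkdir -p pics; cat > h.py <<'E'
import numpy as np, cv2
from station import manip, imaging, workorder
def snap(n,f):
    s=imaging.snapshot(n); cv2.imwrite('pics/'+f,s['image'][:,:,::-1]); np.savez(''+f[:-4]+'.npz',**{k:np.array(v) for k,v in s.items()}); return s
def cloud(s):
    z=np.array(s['z_map']); f=240/np.tan(np.radians(float(s['vfov']))/2)
    v,u=np.mgrid[0:480,0:640]
    P=np.stack([(u-float(s['cx']))*z/f,(v-float(s['cy']))*z/f,z],-1)
    W=(P-np.array(s['t']))@np.array(s['R'])
    W[z==0]=np.nan
    return W
E
python3 - <<'E'
from h import *
for n in ('top','side'): s=snap(n,n+'1.png'); print(n,s['vfov'],s['cx'],s['cy'],s['R'],s['t'])
print(manip.sense())
E
```

```text
pics
top 42.09416716824745 314.85320390456343 232.82522326475564 [[-0.01988144 -0.99978834  0.00529139]
 [-0.99111037  0.01901197 -0.13167683]
 [ 0.13154836 -0.00786228 -0.99127858]] [0.02106078 0.58140172 1.73778597]
side 47.75436047277801 328.6129613882372 246.3608226417345 [[-0.99395751 -0.10829817 -0.01788796]
 [-0.05727809  0.6507535  -0.75712555]
 [ 0.09363597 -0.75152604 -0.65302444]] [0.60294857 0.10484503 1.21335571]
{'t': 0.1, 'q': array([-1.33246468e+00,  5.28342964e-01,  1.43374474e+00,  9.91904892e-06,
        1.18143722e+00, -1.78501127e-01]), 'qd': array([ 0.00149681, -0.00151213, -0.00260302, -0.00035432, -0.0016243 ,
        0.0006102 ]), 'tau': array([-1.20266245e-04, -4.43304527e+01, -1.78586090e+01, -1.81459541e-04,
        3.86858665e-03, -9.55135022e-06]), 'tcp_pos': array([ 0.25292635, -0.57088012,  0.24945939]), 'tool_rot': array([ 9.78359742e-01,  2.06908874e-01, -2.43134741e-05, -9.65841533e-04]), 'force': array([ 1.06648627,  0.47422659, -0.10007312]), 'ft_torque': array([-0.00106181,  0.01251914, -0.05381626]), 'finger_gap': 0.9994089672345506}
```

View pics/top1.png

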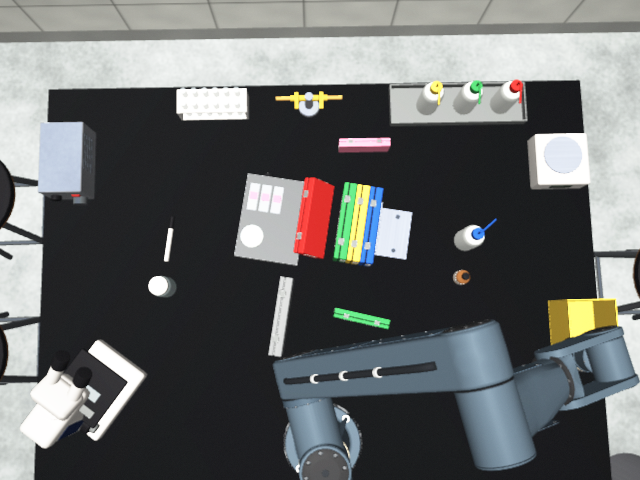

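View pics/side1.png

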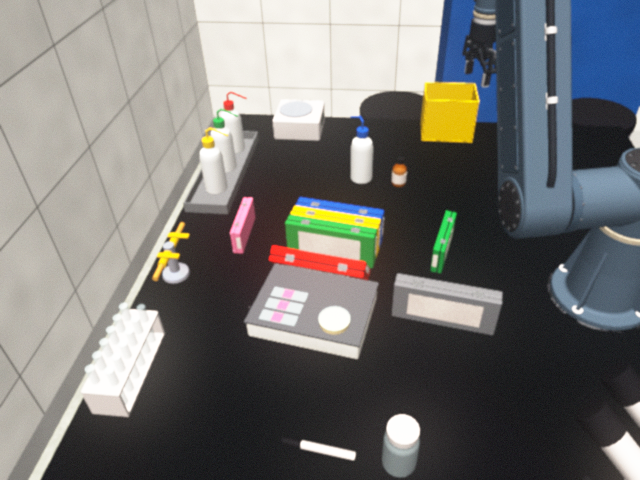

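The top view shows, right to left, the bookend (395,232), then blue, yellow and green at (370–345,222). The red box (315,217) leans on the warmer (270,220). The dish is at (252,236). Look-alikes are the small green (362,318), the grey and the pink boxes.

```bash
python3 - <<'E'
from h import *
for n in ('top','side'):
    s=np.load(n+'1.npz'); W=cloud(s); im=s['image'].astype(int); hsv=cv2.cvtColor(s['image'],cv2.COLOR_RGB2HSV)
    h,sa,v=[hsv[...,i].astype(int) for i in range(3)]
    roi=np.zeros((480,640),bool)
    if n=='top': roi[170:275,225:420]=1
    else: roi[190:365,240:400]=1
    M={'red':(((h<8)|(h>172))&(sa>150)),'green':(abs(h-65)<15)&(sa>120),'yellow':(abs(h-27)<7)&(sa>120),'blue':(abs(h-110)<10)&(sa>150)}
    for k,m in M.items():
        P=W[m&roi]; P=P[~np.isnan(P[:,0])]
        zmax=np.percentile(P[:,2],99)
        print(n,k,len(P),'z',np.percentile(P[:,2],[1,50,99]).round(4))
        T=P[abs(P[:,2]-(0.097 if k!='red' else zmax))<0.006]
        if len(T)>20:
            r=cv2.minAreaRect((T[:,:2]*1000).astype(np.float32)); print('  top rect mm',r)
            print(np.round(cv2.boxPoints(r),1).tolist())
    # warmer top
    P=W[roi]; T=P[abs(P[:,2]-0.055)<0.004]; 
    g=(sa<60)&roi&(abs(W[...,2]-0.055)<0.005); T=W[g]; r=cv2.minAreaRect((T[:,:2]*1000).astype(np.float32)); print('warmer',len(T),r,np.round(cv2.boxPoints(r),1).tolist())
    # red cross-section
E
```

```text
top red 2239 z [-0.0013  0.0743  0.102 ]
  top rect mm ((626.2128295898438, 31.359657287597656), (21.7876033782959, 212.29672241210938), 79.530517578125)
[[519.9000244140625, 39.900001525878906], [728.5999755859375, 1.399999976158142], [732.5999755859375, 22.799999237060547], [523.7999877929688, 61.400001525878906]]
top green 895 z [0.0291 0.0973 0.1064]
  top rect mm ((608.25732421875, -73.64788818359375), (36.31156539916992, 213.96542358398438), 80.31031036376953)
[[499.70001220703125, -73.5], [710.7000122070312, -109.5999984741211], [716.7999877929688, -73.80000305175781], [505.8999938964844, -37.70000076293945]]
top yellow 407 z [0.0028 0.0961 0.1064]
  top rect mm ((602.0015258789062, -109.99759674072266), (36.284019470214844, 214.93646240234375), 80.37020111083984)
[[493.0, -109.9000015258789], [704.9000244140625, -145.89999389648438], [711.0, -110.0999984741211], [499.1000061035156, -74.0999984741211]]
top blue 867 z [-0.001   0.0973  0.1067]
  top rect mm ((595.245849609375, -146.52301025390625), (34.17489242553711, 215.9936065673828), 80.31028747558594)
[[485.8999938964844, 
[... 1165 characters left out ...]
[705.0, -145.60000610351562], [712.5999755859375, -103.30000305175781], [500.5, -65.19999694824219]]
side blue 605 z [-0.0032  0.0954  0.0993]
  top rect mm ((595.7265014648438, -145.681640625), (38.29902648925781, 215.54061889648438), 79.7151870727539)
[[486.29998779296875, -145.3000030517578], [698.2999877929688, -183.8000030517578], [705.2000122070312, -146.10000610351562], [493.1000061035156, -107.5999984741211]]
warmer 6707 ((581.547119140625, 38.57862854003906), (385.3089904785156, 294.09442138671875), 80.52870178222656) [[404.79998779296875, -127.30000305175781], [694.9000244140625, -175.60000610351562], [758.2999877929688, 204.39999389648438], [468.20001220703125, 252.8000030517578]]
```

```bash
cat >> h.py <<'E'
ex=np.array([np.cos(np.radians(-9.65)),np.sin(np.radians(-9.65))]); ey=np.array([-ex[1],ex[0]])
# green box centre = row (0, 91.7mm)
O=np.array([0.6085,-0.0725])-0.0917*ey
def row(W):
    d=W[...,:2]-O; return np.stack([d@ex,d@ey,W[...,2]],-1)
def world(x,y): return O+x*ex+y*ey
E
python3 - <<'E'
from h import *
for n in ('top','side'):
    s=np.load(n+'1.npz'); R=row(cloud(s)); 
    hsv=cv2.cvtColor(s['image'],cv2.COLOR_RGB2HSV); h,sa,v=[hsv[...,i].astype(int) for i in range(3)]
    red=((h<8)|(h>172))&(sa>150)
    box=(abs(R[...,0])<0.13)&(R[...,1]>0.10)&(R[...,1]<0.42)
    P=R[red&box]
    print(n,'red x',np.percentile(P[:,0],[0.5,50,99.5]).round(4))
    for a in np.arange(0.11,0.26,0.008):
        q=P[(P[:,1]>=a)&(P[:,1]<a+.008)&(abs(P[:,0])<0.09)]
        if len(q)>5: print(round(a+.004,3),len(q),np.percentile(q[:,2],[5,50,95]).round(4))
    m=box&~red&(abs(R[...,2]-.055)<0.006)&(abs(R[...,0])<.11); Q=R[m]; print('plate y',np.percentile(Q[:,1],[.2,1,50,99,99.8]).round(4),'z',np.median(Q[:,2]))
    B=R[(abs(R[...,2]-.055)<0.006)&(abs(R[...,0])<.16)&(R[...,1]>.2)&(R[...,1]<.45)];print('warmer x',np.percentile(B[:,0],[.5,99.5]))
    d=R[box&(abs(R[...,2]-.071)<.005)&~red&(R[...,1]>.24)]; print('dish',len(d),np.median(d,0),np.percentile(d,[2,98],0).round(3).tolist())
    a=R[(R[...,2]>.02)&(R[...,0]>-.4)&(R[...,0]<.3)&(R[...,1]>-.4)&(R[...,1]<-.1)]; print('bottles y row',np.nanpercentile(a,[1,50,99],0).round(3).tolist())
E
```

```text
top red x [-0.1065 -0.0012  0.1073]
0.13 31 [-0.0059  0.0016  0.0061]
0.138 168 [-0.0011  0.0282  0.037 ]
0.146 175 [0.0309 0.0386 0.048 ]
0.154 177 [0.0386 0.0471 0.0564]
0.162 182 [0.0503 0.0577 0.0672]
0.17 182 [0.0591 0.0687 0.0775]
0.178 187 [0.071  0.0793 0.0866]
0.186 193 [0.081  0.0889 0.0982]
0.194 184 [0.0895 0.0969 0.1034]
0.202 164 [0.0854 0.093  0.1002]
0.21 128 [0.0777 0.085  0.0929]
0.218 75 [0.0759 0.0814 0.0883]
plate y [0.109  0.2224 0.2958 0.384  0.3853] z 0.05565265062770775
warmer x [-0.13825448  0.09999257]
dish 330 [-0.07558998  0.34079442  0.07093445] [[-0.107, 0.259, 0.066], [0.064, 0.372, 0.076]]
bottles y row [[-0.398, -0.391, 0.05], [-0.327, -0.203, 0.787], [0.019, -0.102, 0.835]]
side red x [-0.1072 -0.0047  0.1065]
0.194 92 [0.092  0.0949 0.0971]
0.202 344 [0.0872 0.0924 0.0973]
0.21 298 [0.08   0.0857 0.0919]
0.218 338 [0.0716 0.0784 0.0838]
0.226 45 [0.075  0.0765 0.0813]
plate y [0.1063 0.1081 0.2913 0.387  0.3882] z 0.054562302998427105
warmer x [-0.13863569  0.09958184]
dish 619 [-0.0784058   0.34535313  0.07037346] [[-0.106, 0.316, 0.067], [-0.049, 0.374, 0.073]]
bottles y row [[-0.307, -0.399, 0.021], [-0.006, -0.244, 0.085], [0.036, -0.227, 0.341]]
```

```bash
cat >> h.py <<'E'
from scipy.spatial.transform import Rotation as Ro
def st():
    s=manip.sense(); M=Ro.from_quat(s['tool_rot']).as_matrix(); p=s['tcp_pos']; r=row(p)
    a=np.degrees(np.arctan2(M[1,0],M[0,0])); 
    print('t',round(s['t'],2),'row mm',(r*1000).round(1),'yaw err deg (x vs row y)',round(80.35-a,2),'F',s['force'].round(1),'gap',round(s['finger_gap'],3),'q',s['q'].round(2)); return s,M,p
def delta(x,y,z):
    s,M,p=st(); w=np.r_[world(x,y),z]; print('dp cm',(M.T@(w-p)*100).round(2))
E
python3 -c "
from h import *
delta(0,.262,.25)"
```

```text
t 0.1 row mm [-267.  -459.2  249.5] yaw err deg (x vs row y) 56.47 F [ 1.1  0.5 -0.1] gap 0.999 q [-1.33  0.53  1.43  0.    1.18 -0.18]
dp cm [ 6.210e+01 -4.537e+01  5.000e-02]
```

```bash
python3 -m creep '{"claw":[0,0,0,0,0,0,0,0,0,0,0,0],"dp":[[1,-1,-4],[4,-3,-6],[7,-5,-6],[10,-7,-6],[13,-9.5,-6],[16,-12,-6],[19,-14,-6],[22,-16,-6],[25,-18,-6],[28,-20,-6],[31,-22.5,-6],[34,-25,-6]],"roll":[0,-0.05,-0.1,-0.2,-0.3,-0.4,-0.5,-0.6,-0.7,-0.8,-0.9,-0.986]}' 30; python3 -c "
from h import *
delta(0,.262,.25)"
```

```text
t: 1.3
tcp_pos: [0.463, -0.2037, 0.31]
tool_rot: [0.763, 0.647, -0.0, -0.0]
force: [0.5, -0.1, -0.1]
finger_gap: -0.003
t 1.3 row mm [-121.4  -62.   310. ] yaw err deg (x vs row y) -0.22 F [ 0.5 -0.1 -0.1] gap -0.003 q [-0.64  0.29  1.65  0.    1.2  -0.47]
dp cm [32.35 12.27  6.  ]
```

```bash
python3 -m creep '{"claw":[0,0,0,0,0,0,0,0,0,0,0,0],"dp":[[3,1,0],[6,2,0],[9,3,0],[12,4.5,0],[15,6,0],[18,7,0],[22,8.5,1],[26,10,2],[29,11,3],[32.4,12.2,5],[32.4,12.2,7],[32.4,12.2,8]],"roll":[0,0,0,0,0,0,0,0,0,0,0,0]}'; python3 -c "
from h import *
snap('side','side2.png');snap('wrist','wrist2.png')
delta(0,.255,.085)"
```

```text
t: 2.5
tcp_pos: [0.6359, 0.095, 0.2276]
tool_rot: [0.763, 0.646, -0.002, -0.001]
force: [0.1, -0.2, -0.2]
finger_gap: 0.002
t 2.6 row mm [ -1.1 260.1 228. ] yaw err deg (x vs row y) -0.03 F [-0.3 -0.2  1. ] gap 0.001 q [-0.03  0.58  1.4  -0.    1.16  0.14]
dp cm [-0.49  0.19 14.3 ]
```

View pics/side2.png

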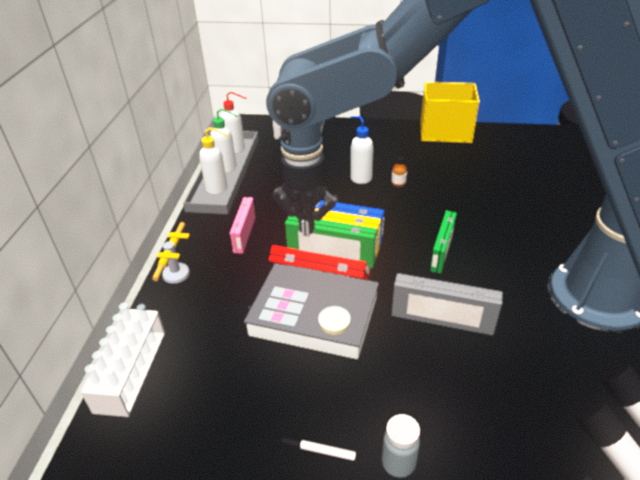

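View pics/wrist2.png

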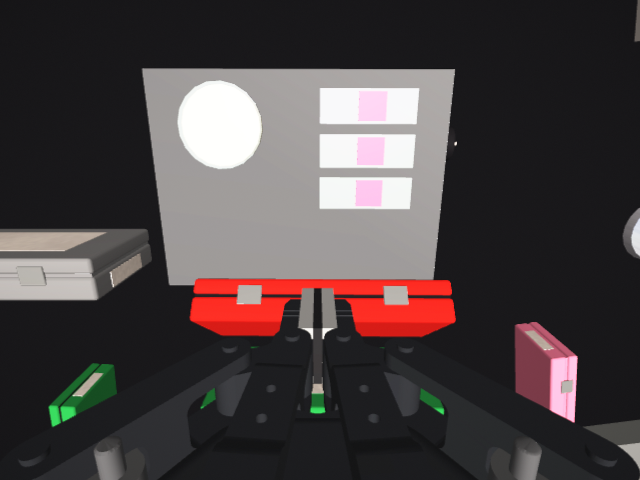

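The side view shows the shut fingertips at about (306,233) above the red box. The wrist view shows the fingers at (317,295) centred on the red box. I'll measure the real tip height next.

```bash
python3 - <<'E'
from h import *
for n in('side2','wrist2'):
    s=np.load(n+'.npz'); R=row(cloud(s))
    m=(abs(R[...,0])<.05)&(abs(R[...,1]-.26)<.04)&(R[...,2]>.12)&(R[...,2]<.26)
    P=R[m]; print(n,len(P))
    for a in np.arange(.18,.26,.01):
        q=P[(P[:,2]>=a)&(P[:,2]<a+.01)]
        if len(q)>3: print(round(a,3),len(q),np.percentile(q,[2,98],0).round(4).tolist())
    print(np.nanmin(P[:,2]))
E
```

```text
side2 341
0.21 42 [[-0.015, 0.2607, 0.2106], [0.0117, 0.2761, 0.2199]]
0.22 58 [[-0.0157, 0.2563, 0.2202], [0.0109, 0.2765, 0.2297]]
0.23 69 [[-0.0158, 0.2617, 0.2302], [0.0105, 0.2767, 0.2395]]
0.24 51 [[-0.0155, 0.2675, 0.2408], [0.0108, 0.277, 0.2498]]
0.25 120 [[-0.0324, 0.2553, 0.2512], [0.0302, 0.2784, 0.2599]]
0.2087821192449172
wrist2 7309
0.21 468 [[-0.0148, 0.2669, 0.2114], [0.0099, 0.2719, 0.2199]]
0.22 781 [[-0.0154, 0.2667, 0.2202], [0.0106, 0.2719, 0.2298]]
0.23 864 [[-0.0154, 0.2669, 0.2302], [0.0106, 0.2719, 0.2397]]
0.24 1189 [[-0.0183, 0.2503, 0.2405], [0.0141, 0.2728, 0.2498]]
0.25 4006 [[-0.0345, 0.2524, 0.2505], [0.0304, 0.2742, 0.2599]]
0.20976831970650675
```

```bash
python3 -m creep '{"claw":[0,0,0,0,0,0,0],"dp":[[-0.3,0.1,3],[-0.4,0.1,6],[-0.4,0.1,9],[-0.4,0.1,12],[-0.4,0.1,13.5],[-0.4,0.1,14.5],[-0.4,0.1,14.5]],"roll":[0,0,0,0,0,0,0]}'; python3 -c "
from h import *
st()"
```

```text
t: 3.3
tcp_pos: [0.6374, 0.0892, 0.085]
tool_rot: [0.764, 0.645, -0.0, -0.0]
force: [0.3, -0.1, 0.4]
finger_gap: 0.001
t 3.3 row mm [  1.4 256.   85. ] yaw err deg (x vs row y) 0.02 F [ 0.3 -0.1  0.4] gap 0.001 q [-0.03  0.76  1.5  -0.    0.88  0.13]
```

```bash
python3 -m creep '{"claw":[0,0,0,0,0,0,0,0,0,0,0,0],"dp":[[-0.4,0,0],[-0.8,0,0],[-1.2,0,0],[-1.5,0,0],[-1.8,0,0],[-2.1,0,0],[-2.4,0,0],[-2.7,0,0],[-3.0,0,0],[-3.3,0,0],[-3.6,0,0],[-3.6,0,0]],"roll":[0,0,0,0,0,0,0,0,0,0,0,0]}'; python3 - <<'E'
from h import *
st(); s=snap('side','side3.png'); R=row(cloud(s))
hsv=cv2.cvtColor(s['image'],cv2.COLOR_RGB2HSV); h,sa,v=[hsv[...,i].astype(int) for i in range(3)]
m=((h<8)|(h>172))&(sa>150)&(abs(R[...,0])<.13)&(R[...,1]>.09)&(R[...,1]<.3)&(R[...,2]>.02)
P=R[m]; print(np.percentile(P,[1,50,99],0).round(4))
E
```

```text
t: 4.5
tcp_pos: [0.6313, 0.0536, 0.0852]
tool_rot: [0.764, 0.645, -0.0, -0.0]
force: [0.0, 0.2, -0.2]
finger_gap: 0.003
t 4.5 row mm [  1.4 219.9  85.2] yaw err deg (x vs row y) -0.0 F [ 0.   0.2 -0.2] gap 0.003 q [-0.09  0.75  1.53 -0.    0.86  0.08]
[[-0.1069  0.1719  0.0332]
 [-0.0398  0.1997  0.0877]
 [ 0.1057  0.2359  0.1466]]
```

View pics/side3.png

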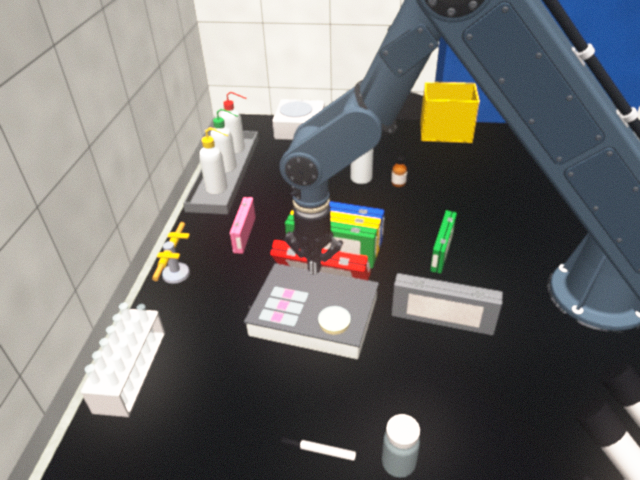

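The red box, at about (320,255), has rotated up and its hotplate-side face is now visible. I'll carry on slowly through the tipping point.

```bash
python3 -m creep '{"claw":[0,0,0,0,0,0,0,0,0,0,0,0],"dp":[[-0.3,0,0],[-0.6,0,0],[-0.9,0,0],[-1.1,0,0],[-1.3,0,0],[-1.5,0,0],[-1.7,0,0],[-1.9,0,0],[-2.1,0,0],[-2.3,0,0],[-2.3,0,0],[-2.3,0,0]],"roll":[0,0,0,0,0,0,0,0,0,0,0,0]}'; cat > red.py <<'E'
from h import *
import sys
st()
for n in ('side','top'):
    s=snap(n,n+sys.argv[1]+'.png'); R=row(cloud(s))
    hsv=cv2.cvtColor(s['image'],cv2.COLOR_RGB2HSV); h,sa,v=[hsv[...,i].astype(int) for i in range(3)]
    for k,m in {'red':((h<8)|(h>172))&(sa>150),'green':(abs(h-65)<15)&(sa>120),'yellow':(abs(h-27)<7)&(sa>120),'blue':(abs(h-110)<10)&(sa>150)}.items():
        P=R[m&(abs(R[...,0])<.13)&(R[...,1]>-.05)&(R[...,1]<.27)&(R[...,2]>-.01)&(R[...,2]<.115)]
        if len(P)<30: continue
        T=P[abs(P[:,2]-.097)<.008]
        o=''
        if len(T)>30: r=cv2.minAreaRect((T[:,:2]*1000).astype(np.float32)); o=[np.round(c,1) for c in r]
        print(n,k,len(P),np.percentile(P,[1,99],0).round(4).tolist(),len(T),o)
        if k=='red' and n=='side':
            for z in (.03,.05,.07,.085):
                q=P[(abs(P[:,2]-z)<.006)]
                for sg in (-1,1):
                    w=q[(q[:,0]*sg>.04)]
                    if len(w)>3: print('  z',z,'x',sg,len(w),'y',np.median(w[:,1]).round(4))
E
python3 red.py 4
```

```text
t: 5.75
tcp_pos: [0.6276, 0.0315, 0.0853]
tool_rot: [0.764, 0.645, 0.0, -0.0]
force: [0.3, -0.6, 0.1]
finger_gap: 0.001
t 5.75 row mm [  1.4 197.4  85.3] yaw err deg (x vs row y) -0.01 F [ 0.3 -0.6  0.1] gap 0.001 q [-0.13  0.74  1.54  0.    0.85  0.04]
side red 1230 [[-0.1071, 0.1417, 0.0144], [0.1066, 0.1772, 0.1013]] 563 [array([  0.4, 158.8]), array([ 37.9, 215.3]), np.float64(90.0)]
  z 0.03 x -1 49 y 0.1672
  z 0.03 x 1 35 y 0.1678
  z 0.05 x -1 49 y 0.1702
  z 0.05 x 1 42 y 0.1698
  z 0.07 x -1 51 y 0.1727
  z 0.07 x 1 39 y 0.1724
  z 0.085 x -1 111 y 0.1743
  z 0.085 x 1 81 y 0.1742
side green 611 [[-0.1067, 0.0771, 0.0179], [0.1057, 0.1129, 0.0991]] 471 [array([ 0.1, 94.4]), array([ 38.2, 213.7]), np.float64(89.9)]
side yellow 521 [[-0.1077, 0.0393, 0.0044], [0.1054, 0.1095, 0.0995]] 461 [array([ 0.1, 57.7]), array([ 42., 216.]), np.float64(88.8)]
side blue 326 [[-0.1073, 0.0002, 0.0904], [0.0129, 0.0351, 0.0995]] 324 [array([-45.6,  17.8]), array([ 37.7, 125.3]), np.float64(89.7)]
top red 338 [[-0.1051, 0.1255, -0.0054], [0.1201, 0.1668, 0.1066]] 166 [array([  1.4, 150.1]), array([ 36.1, 213.3]), np.float64(89.8)]
top green 893 [[-0.1063, 0.0723, 0.0313], [0.1056, 0.1084, 0.1078]] 814 [array([ 0.4, 90.5]), array([ 36.7, 215.1]), np.float64(89.9)]
top yellow 417 [[-0.1075, 0.035, 0.0041], [0.1066, 0.0715, 0.1067]] 365 [array([-0.6, 53.4]), array([214.7,  36.5]), np.float64(0.1)]
top blue 870 [[-0.1077, -0.0096, -0.0004], [0.1068, 0.0333, 0.1069]] 779 [array([-0.4, 16.5]), array([ 34.4, 215.7]), np.float64(89.8)]
```

View pics/side4.png

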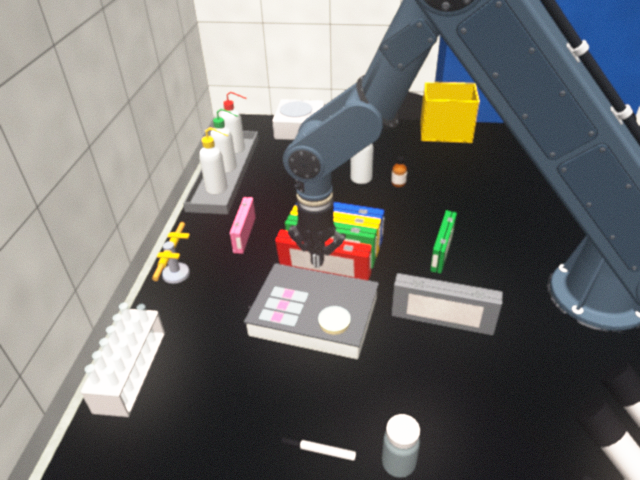

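The red box, now at (325,255), was nearly upright and still dropping in that picture. Next I'll move down into the gap: box face at about y 163, warmer edge at about 207.

```bash
python3 -m creep '{"claw":[0,0,0,0,0,0,0],"dp":[[-0.6,0.1,0],[-1.2,0.1,0],[-1.2,0.1,0.5],[-1.2,0.1,1.5],[-1.2,0.1,2.5],[-1.2,0.1,3.2],[-1.2,0.1,3.2]],"roll":[0,0,0,0,0,0,0]}'; python3 red.py 5
```

```text
t: 6.55
tcp_pos: [0.6254, 0.0198, 0.0514]
tool_rot: [0.764, 0.645, -0.001, -0.001]
force: [-0.1, 2.1, 2.0]
finger_gap: 0.001
t 6.55 row mm [  1.2 185.5  51.4] yaw err deg (x vs row y) -0.03 F [-0.1  2.1  2. ] gap 0.001 q [-0.15  0.79  1.56  0.    0.79  0.02]
side red 1228 [[-0.1071, 0.1282, 0.0089], [0.1067, 0.1666, 0.0988]] 493 [array([  0.3, 151.3]), array([ 51.3, 216.2]), np.float64(89.4)]
  z 0.03 x -1 62 y 0.1632
  z 0.03 x 1 39 y 0.1629
  z 0.05 x -1 55 y 0.1628
  z 0.05 x 1 45 y 0.1626
  z 0.07 x -1 58 y 0.1625
  z 0.07 x 1 49 y 0.1623
  z 0.085 x -1 99 y 0.1618
  z 0.085 x 1 55 y 0.162
side green 605 [[-0.1063, 0.0777, 0.0557], [0.1062, 0.1136, 0.0992]] 529 [array([ 1.2, 94.4]), array([ 39.9, 214.9]), np.float64(89.7)]
side yellow 542 [[-0.1075, 0.0409, 0.0056], [0.1054, 0.1108, 0.0993]] 476 [array([ 0.2, 58.9]), array([ 40.7, 215.8]), np.float64(89.8)]
side blue 328 [[-0.1076, 0.0015, 0.0906], [0.1036, 0.0336, 0.0993]] 326 [array([-0.6, 15.8]), array([ 35. , 214.5]), np.float64(87.4)]
top red 79 [[-0.0033, 0.1253, -0.0006], [0.1252, 0.163, 0.1052]] 68 [array([ 52.5, 148. ]), array([ 34.8, 112. ]), np.float64(87.2)]
top green 884 [[-0.1062, 0.0722, 0.0512], [0.1059, 0.1081, 0.1073]] 808 [array([ 0.5, 90.5]), array([ 36.5, 213.9]), np.float64(89.9)]
top yellow 414 [[-0.1076, 0.035, 0.0049], [0.1074, 0.0716, 0.1053]] 360 [array([ 0.4, 53.3]), array([ 36.6, 215.9]), np.float64(90.0)]
top blue 870 [[-0.1077, -0.01, -0.001], [0.1058, 0.0334, 0.1072]] 793 [array([-1.1, 16.5]), array([ 34.4, 214.9]), np.float64(89.9)]
```

View pics/side5.png

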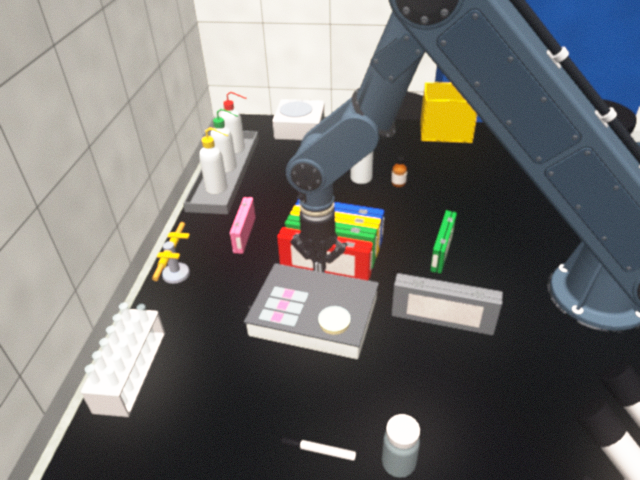

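The red box stands upright at (325,255), its +y face at row y ≈ 162.5 and square to the row. Now I'll slide it about 16 mm.

```bash
python3 -m creep '{"claw":[0,0,0,0,0,0,0,0,0,0,0,0],"dp":[[-0.4,0,0],[-0.8,0,0],[-1.0,0,0],[-1.2,0,0],[-1.4,0,0],[-1.6,0,0],[-1.8,0,0],[-2.0,0,0],[-2.2,0,0],[-2.4,0,0],[-2.5,0,0],[-2.5,0,0]],"roll":[0,0,0,0,0,0,0,0,0,0,0,0]}'; python3 red.py 6
```

```text
t: 7.85
tcp_pos: [0.6225, -0.0052, 0.0534]
tool_rot: [0.764, 0.645, 0.0, 0.0]
force: [-0.1, 2.9, 2.2]
finger_gap: 0.001
t 7.85 row mm [  2.5 160.4  53.4] yaw err deg (x vs row y) -0.02 F [-0.1  2.9  2.2] gap 0.001 q [-0.19  0.79  1.57  0.    0.78 -0.02]
side red 1548 [[-0.1072, 0.1151, 0.0022], [0.1071, 0.1579, 0.1013]] 437 [array([ -0.3, 132. ]), array([214.4,  39.4]), np.float64(0.1)]
  z 0.03 x -1 59 y 0.152
  z 0.03 x 1 43 y 0.1526
  z 0.05 x -1 64 y 0.1503
  z 0.05 x 1 50 y 0.1508
  z 0.07 x -1 58 y 0.1484
  z 0.07 x 1 52 y 0.1484
  z 0.085 x -1 106 y 0.1471
  z 0.085 x 1 67 y 0.147
side green 368 [[-0.1062, 0.0773, 0.0918], [0.1059, 0.1101, 0.0996]] 366 [array([ 0. , 93.8]), array([213. ,  35.1]), np.float64(0.0)]
side yellow 539 [[-0.1075, 0.0396, 0.0091], [0.1044, 0.1105, 0.099]] 493 [array([ 0.5, 75.2]), array([217.3,  73.6]), np.float64(0.5)]
side blue 331 [[-0.1075, 0.0002, 0.0913], [0.1053, 0.0333, 0.0991]] 330 [array([-0.5, 15.8]), array([ 35.6, 215. ]), np.float64(89.8)]
top red 96 [[-0.0067, 0.1094, 0.0555], [0.1074, 0.1485, 0.1082]] 86 [array([ 51.5, 131.6]), array([ 35.9, 114.7]), np.float64(84.4)]
top green 508 [[-0.0994, 0.0722, 0.0836], [0.1068, 0.1027, 0.1067]] 466 [array([ 0.4, 84. ]), array([214.7,  31.9]), np.float64(2.8)]
top yellow 413 [[-0.1079, 0.0352, 0.0085], [0.1059, 0.0717, 0.1056]] 348 [array([-1. , 55.3]), array([215.4,  69.9]), np.float64(9.5)]
top blue 872 [[-0.1078, -0.0099, 0.0006], [0.1068, 0.0332, 0.1072]] 779 [array([-0.3, 16.4]), array([ 34.7, 215.1]), np.float64(89.8)]
```

The top has met the green box with the base lagging, a lean of about 5°. Pushing on low down should bring the base in.

```bash
python3 -m creep '{"claw":[0,0,0,0,0,0],"dp":[[-0.1,0,0],[-0.2,0,0],[-0.3,0,0],[-0.4,0,0],[-0.4,0,0],[-0.4,0,0]],"roll":[0,0,0,0,0,0]}'; python3 red.py 7
```

```text
t: 8.55
tcp_pos: [0.622, -0.007, 0.0532]
tool_rot: [0.764, 0.645, 0.001, -0.001]
force: [3.3, 9.8, 2.3]
finger_gap: -0.001
t 8.55 row mm [  2.4 158.5  53.2] yaw err deg (x vs row y) -0.01 F [3.3 9.8 2.3] gap -0.001 q [-0.19  0.79  1.57  0.    0.78 -0.03]
side red 1570 [[-0.1073, 0.1131, 0.0024], [0.1065, 0.1562, 0.1006]] 435 [array([-1.000e-01,  1.303e+02]), array([ 42.5, 215.4]), np.float64(89.2)]
  z 0.03 x -1 58 y 0.1497
  z 0.03 x 1 45 y 0.151
  z 0.05 x -1 56 y 0.1493
  z 0.05 x 1 54 y 0.1483
  z 0.07 x -1 62 y 0.1464
  z 0.07 x 1 49 y 0.1462
  z 0.085 x -1 106 y 0.1451
  z 0.085 x 1 60 y 0.1448
side green 361 [[-0.1058, 0.0777, 0.0911], [0.106, 0.1083, 0.0994]] 360 [array([ 1.1, 91. ]), array([ 36. , 215.4]), np.float64(89.6)]
side yellow 530 [[-0.1077, 0.0386, 0.0087], [0.1052, 0.1083, 0.0998]] 484 [array([ 0.1, 74.4]), array([215.5,  73.4]), np.float64(0.2)]
side blue 332 [[-0.1074, 0.0007, 0.0899], [0.1049, 0.0325, 0.0993]] 329 [array([-0. , 17.1]), array([216.2,  34.1]), np.float64(0.3)]
top red 98 [[-0.0054, 0.1075, 0.0009], [0.1292, 0.1461, 0.1091]] 83 [array([ 51.3, 129.9]), array([ 36.5, 114.7]), np.float64(84.4)]
top green 476 [[-0.0941, 0.0712, 0.0872], [0.1068, 0.1021, 0.108]] 444 [array([ 1.7, 83.2]), array([211.9,  34. ]), np.float64(3.0)]
top yellow 394 [[-0.1075, 0.035, 0.0047], [0.1072, 0.0705, 0.1072]] 344 [array([ 0.9, 52.8]), array([ 35.7, 216. ]), np.float64(89.9)]
top blue 851 [[-0.1078, -0.0104, -0.0014], [0.1065, 0.0324, 0.1068]] 767 [array([-0.3, 16. ]), array([ 33.3, 216.2]), np.float64(90.0)]
```

View pics/side7.png

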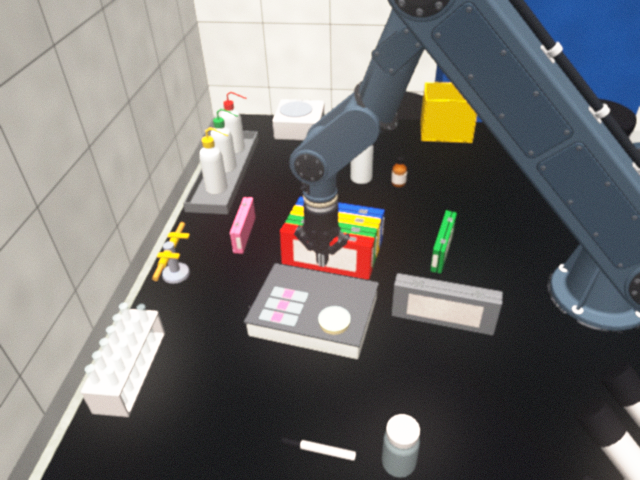

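```bash
python3 -m creep '{"claw":[0,0,0,0,0],"dp":[[-0.1,0,0],[-0.15,0,0],[-0.2,0,0],[-0.2,0,0],[-0.2,0,0]],"roll":[0,0,0,0,0]}'; python3 red.py 8 | egrep 'row|z 0|green|blue'
```

```text
t: 9.15
tcp_pos: [0.6221, -0.0071, 0.0533]
tool_rot: [0.764, 0.645, 0.002, -0.001]
force: [3.8, 17.8, 1.0]
finger_gap: 0.003
t 9.15 row mm [  2.4 158.5  53.3] yaw err deg (x vs row y) 0.01 F [ 3.8 17.8  1. ] gap 0.003 q [-0.19  0.79  1.57  0.01  0.78 -0.03]
  z 0.03 x -1 55 y 0.15
  z 0.03 x 1 48 y 0.151
  z 0.05 x -1 59 y 0.1484
  z 0.05 x 1 49 y 0.1478
  z 0.07 x -1 59 y 0.1465
  z 0.07 x 1 51 y 0.1462
  z 0.085 x -1 110 y 0.1445
  z 0.085 x 1 66 y 0.1446
side green 356 [[-0.1057, 0.0771, 0.0913], [0.1062, 0.1077, 0.0997]] 355 [array([ 0.5, 92.2]), array([ 34.8, 214.9]), np.float64(88.9)]
side blue 331 [[-0.1075, 0.0001, 0.0904], [0.1049, 0.0332, 0.1001]] 329 [array([-0.8, 16. ]), array([ 36.2, 214.5]), np.float64(88.6)]
top green 468 [[-0.0945, 0.0711, 0.086], [0.107, 0.1022, 0.1059]] 444 [array([ 1.4, 80.1]), array([212.5,  34.1]), np.float64(4.6)]
top blue 849 [[-0.1078, -0.0106, -0.0003], [0.1069, 0.0322, 0.1065]] 751 [array([-0.1, 15.8]), array([ 33.6, 215.8]), np.float64(89.8)]
```

Stuck at 18 N, so something other than the tip may be touching. I'll look closely before pushing more.

```bash
python3 - <<'E'
from h import *
s=np.load('side8.npz')['image'][180:290,260:400,::-1]; a=cv2.resize(s,(700,550),interpolation=cv2.INTER_CUBIC); cv2.imwrite('pics/z8.png',a)
s=snap('wrist','wrist8.png'); 
s=np.load('side2.npz'); R=row(cloud(s))
r2=R-np.array([-.0011,.2601+.003,.228])
w=np.load('wrist2.npz'); r3=row(cloud(w))-np.array([-.0011,.2601,.228])
for nm,r in(('side',r2),('wrist',r3)):
  for a in np.arange(-.02,.1,.008):
    q=r[(r[...,2]>=a)&(r[...,2]<a+.008)&(abs(r[...,0])<.08)&(abs(r[...,1])<.07)]
    if len(q)>3: print(nm,round(a,3),len(q),np.percentile(q,[1,99],0).round(3).tolist())
E
```

```text
side -0.02 21 [[-0.009, 0.005, -0.019], [0.008, 0.012, -0.012]]
side -0.012 46 [[-0.014, -0.008, -0.012], [0.013, 0.013, -0.005]]
side -0.004 55 [[-0.015, -0.007, -0.004], [0.012, 0.015, 0.004]]
side 0.004 48 [[-0.015, -0.003, 0.004], [0.011, 0.013, 0.012]]
side 0.012 40 [[-0.014, 0.004, 0.012], [0.012, 0.014, 0.02]]
side 0.02 68 [[-0.027, -0.0, 0.02], [0.03, 0.016, 0.028]]
side 0.028 148 [[-0.034, -0.01, 0.028], [0.033, 0.016, 0.036]]
side 0.036 152 [[-0.042, -0.011, 0.036], [0.041, 0.016, 0.044]]
side 0.044 147 [[-0.047, -0.008, 0.044], [0.048, 0.019, 0.052]]
side 0.052 150 [[-0.054, -0.007, 0.052], [0.054, 0.019, 0.06]]
side 0.06 192 [[-0.061, -0.0, 0.06], [0.058, 0.02, 0.068]]
side 0.068 267 [[-0.062, -0.011, 0.068], [0.059, 0.021, 0.076]]
side 0.076 196 [[-0.053, -0.003, 0.076], [0.049, 0.023, 0.084]]
side 0.084 190 [[-0.043, -0.006, 0.084], [0.039, 0.022, 0.092]]
side 0.092 85 [[-0.04, -0.007, 0.092], [0.038, 0.014, 0.1]]
wrist -0.02 212 [[-0.013, 0.007, -0.017], [0.01, 0.012, -0.012]]
wrist -0.012 567 [[-0.014, 0.006, -0.012], [0.012, 0.012, -0.004]]
wrist -0.004 651 [[-0.015, 0.006, -0.004], [0.012, 0.012, 0.004]]
wrist 0.004 684 [[-0.015, 0.007, 0.004], [0.012, 0.012, 0.012]]
wrist 0.012 1006 [[-0.012, -0.01, 0.012], [0.01, 0.013, 0.02]]
wrist 0.02 2247 [[-0.031, -0.008, 0.02], [0.029, 0.014, 0.028]]
wrist 0.028 5932 [[-0.037, -0.008, 0.028], [0.035, 0.014, 0.036]]
wrist 0.036 5571 [[-0.042, -0.008, 0.036], [0.041, 0.014, 0.044]]
wrist 0.044 8109 [[-0.049, -0.007, 0.044], [0.047, 0.018, 0.052]]
wrist 0.052 12519 [[-0.055, -0.006, 0.052], [0.053, 0.018, 0.06]]
wrist 0.06 16466 [[-0.06, 0.004, 0.06], [0.059, 0.018, 0.068]]
wrist 0.068 9633 [[-0.06, 0.009, 0.068], [0.058, 0.021, 0.076]]
wrist 0.076 2052 [[-0.019, 0.018, 0.076], [0.018, 0.021, 0.079]]
```

View pics/z8.png

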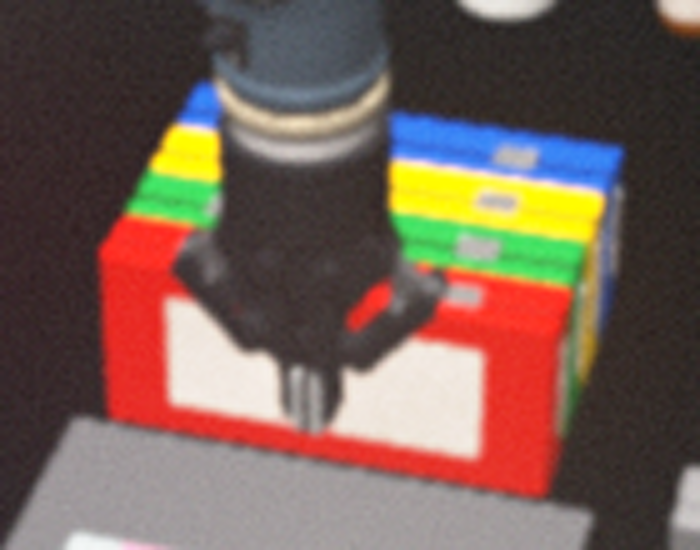

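View pics/wrist8.png

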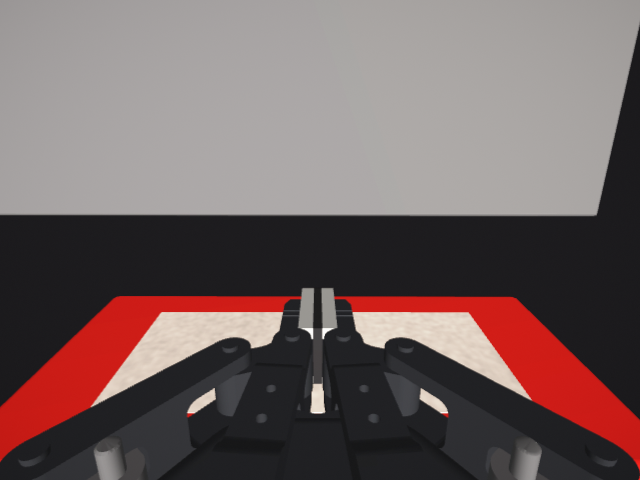

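The box face is lying along the finger tips and the wider linkage (±18 mm at TCP+44 mm), and those set the 5.5° lean. I'll back off, raise so that only the pads touch, and push again.

```bash
python3 -m creep '{"claw":[0,0,0,0,0,0,0,0],"dp":[[0.3,0,0],[0.7,0,0],[1.2,0,0],[1.7,0,0],[1.7,0,-0.8],[1.7,0,-1.8],[1.7,0,-2.5],[1.7,0,-2.5]],"roll":[0,0,0,0,0,0,0,0]}'; python3 red.py 9
```

```text
t: 10.1
tcp_pos: [0.6254, 0.0052, 0.0802]
tool_rot: [0.764, 0.645, 0.001, 0.001]
force: [0.5, -0.3, -0.2]
finger_gap: -0.002
t 10.1 row mm [  3.7 171.2  80.2] yaw err deg (x vs row y) -0.01 F [ 0.5 -0.3 -0.2] gap -0.002 q [-0.17  0.75  1.56 -0.    0.83 -0.  ]
side red 1591 [[-0.1072, 0.1193, 0.0022], [0.1065, 0.1571, 0.0988]] 526 [array([ -0.7, 135.4]), array([ 47.1, 213.6]), np.float64(89.6)]
  z 0.03 x -1 61 y 0.1531
  z 0.03 x 1 48 y 0.1529
  z 0.05 x -1 61 y 0.154
  z 0.05 x 1 48 y 0.1531
  z 0.07 x -1 61 y 0.1535
  z 0.07 x 1 46 y 0.1528
  z 0.085 x -1 129 y 0.1534
  z 0.085 x 1 86 y 0.153
side green 340 [[-0.1061, 0.0775, 0.0912], [0.1062, 0.1116, 0.0996]] 338 [array([ 0.5, 94.6]), array([ 36.7, 215. ]), np.float64(89.8)]
side yellow 525 [[-0.1075, 0.0398, 0.0097], [0.1054, 0.1082, 0.0993]] 475 [array([-0.1, 73.4]), array([ 74.5, 214.7]), np.float64(89.8)]
side blue 327 [[-0.1073, 0.0013, 0.0908], [0.105, 0.0332, 0.0992]] 325 [array([-0.3, 16.8]), array([ 34.3, 215.3]), np.float64(90.0)]
top red 63 [[-0.0079, 0.1161, 0.0023], [0.1276, 0.1511, 0.1077]] 58 [array([ 50.2, 140.9]), array([ 34.7, 115.9]), np.float64(82.8)]
top green 837 [[-0.1048, 0.0722, 0.0852], [0.1059, 0.1071, 0.1068]] 782 [array([ 0.5, 90.1]), array([ 36.2, 215.2]), np.float64(89.8)]
top yellow 415 [[-0.1076, 0.0353, 0.0048], [0.1071, 0.0715, 0.1065]] 356 [array([-0. , 53.5]), array([ 36.6, 215.5]), np.float64(89.8)]
top blue 875 [[-0.1078, -0.0098, -0.0015], [0.1071, 0.0332, 0.1059]] 798 [array([-0.4, 16.4]), array([215. ,  34.4]), np.float64(0.0)]
```

```bash
python3 -m creep '{"claw":[0,0,0,0,0,0,0,0,0,0,0,0],"dp":[[-0.3,0,0],[-0.6,0,0],[-0.8,0,0],[-0.9,0,0],[-1.0,0,0],[-1.1,0,0],[-1.2,0,0],[-1.3,0,0],[-1.4,0,0],[-1.5,0,0],[-1.6,0,0],[-1.6,0,0]],"roll":[0,0,0,0,0,0,0,0,0,0,0,0]}'; python3 red.py 10
```

```text
t: 11.4
tcp_pos: [0.6217, -0.0099, 0.0782]
tool_rot: [0.764, 0.645, 0.0, -0.0]
force: [0.9, 2.4, 0.2]
finger_gap: 0.001
t 11.4 row mm [  2.5 155.6  78.2] yaw err deg (x vs row y) -0.02 F [0.9 2.4 0.2] gap 0.001 q [-0.2   0.75  1.56  0.    0.83 -0.03]
side red 1711 [[-0.1073, 0.1135, 0.0006], [0.1063, 0.1549, 0.1003]] 539 [array([ -0.3, 138.5]), array([215.,  55.]), np.float64(0.4)]
  z 0.03 x -1 55 y 0.1491
  z 0.03 x 1 45 y 0.1497
  z 0.05 x -1 56 y 0.1481
  z 0.05 x 1 51 y 0.1473
  z 0.07 x -1 67 y 0.1466
  z 0.07 x 1 47 y 0.1462
  z 0.085 x -1 117 y 0.1449
  z 0.085 x 1 94 y 0.1449
side green 231 [[-0.106, 0.0769, 0.0924], [0.1064, 0.1086, 0.0997]] 230 [array([ 0.5, 92.8]), array([213.8,  33.1]), np.float64(0.1)]
side yellow 511 [[-0.1075, 0.0394, 0.0062], [0.1059, 0.1085, 0.0989]] 460 [array([ 0.6, 73.2]), array([ 75.1, 215.7]), np.float64(89.4)]
side blue 319 [[-0.1076, 0.0013, 0.0911], [0.1058, 0.0335, 0.0998]] 318 [array([-0.8, 17.8]), array([ 34. , 214.6]), np.float64(89.8)]
top red 76 [[-0.0072, 0.1077, 0.0588], [0.1139, 0.1438, 0.1055]] 70 [array([ 51.5, 128.2]), array([ 36. , 115.5]), np.float64(86.7)]
top green 475 [[-0.0999, 0.0716, 0.0871], [0.1071, 0.1022, 0.1073]] 445 [array([ 2. , 81.7]), array([212.6,  32.3]), np.float64(4.2)]
top yellow 400 [[-0.1077, 0.0351, 0.0048], [0.1063, 0.0709, 0.1044]] 356 [array([ 0.1, 53. ]), array([ 36. , 215.5]), np.float64(90.0)]
top blue 857 [[-0.1077, -0.01, -0.0001], [0.1075, 0.0327, 0.1066]] 769 [array([-0.6, 16.1]), array([214.8,  33.6]), np.float64(0.0)]
```

```bash
python3 -m creep '{"claw":[0,0,0,0,0,0,0],"dp":[[-0.1,0,0],[-0.2,0,0],[-0.3,0,0],[-0.4,0,0],[-0.5,0,0],[-0.5,0,0],[-0.5,0,0]],"roll":[0,0,0,0,0,0,0]}'; python3 red.py 11|egrep 'row|red|z 0|blue'
```

```text
t: 12.2
tcp_pos: [0.621, -0.0121, 0.0777]
tool_rot: [0.764, 0.645, 0.002, -0.002]
force: [2.5, 12.1, -4.1]
finger_gap: -0.002
t 12.2 row mm [  2.2 153.4  77.7] yaw err deg (x vs row y) 0.05 F [ 2.5 12.1 -4.1] gap -0.002 q [-0.2   0.75  1.57  0.01  0.83 -0.04]
side red 1739 [[-0.1072, 0.1122, -0.0016], [0.1067, 0.1506, 0.1001]] 534 [array([  0.2, 136.5]), array([ 54.4, 215.7]), np.float64(89.3)]
  z 0.03 x -1 60 y 0.1454
  z 0.03 x 1 44 y 0.1459
  z 0.05 x -1 54 y 0.1446
  z 0.05 x 1 43 y 0.1451
  z 0.07 x -1 57 y 0.1448
  z 0.07 x 1 45 y 0.1444
  z 0.085 x -1 117 y 0.1441
  z 0.085 x 1 101 y 0.144
side blue 321 [[-0.1076, -0.0003, 0.091], [0.1055, 0.0324, 0.0995]] 320 [array([-0.9, 16.3]), array([ 37.4, 215.6]), np.float64(89.9)]
top red 76 [[-0.0078, 0.1069, 0.0641], [0.1137, 0.1418, 0.1063]] 70 [array([ 49.9, 117.2]), array([119.8,  33.6]), np.float64(8.2)]
top blue 849 [[-0.1079, -0.0102, -0.0008], [0.1063, 0.0323, 0.1068]] 763 [array([-0.6, 15.8]), array([ 33.5, 216.6]), np.float64(89.9)]
```

The base came in: tilt is now about 1° and the face is at about 145 mm. I'll give one small extra press, then back off and retreat.

```bash
python3 -m creep '{"claw":[0,0,0,0,0,0,0,0,0,0],"dp":[[-0.1,0,0],[-0.1,0,0],[0.2,0,0],[0.6,0,0],[1.2,0,0],[2,0,0],[2.8,0,0],[2.8,0,-2],[2.8,0,-6],[2.8,0,-10]],"roll":[0,0,0,0,0,0,0,0,0,0]}'; python3 red.py 12
```

```text
t: 13.3
tcp_pos: [0.6248, 0.0132, 0.1786]
tool_rot: [0.764, 0.645, -0.001, -0.001]
force: [0.7, -0.7, -0.1]
finger_gap: -0.005
t 13.3 row mm [  1.7 178.9 178.6] yaw err deg (x vs row y) -0.05 F [ 0.7 -0.7 -0.1] gap -0.005 q [-0.16  0.61  1.5  -0.    1.03  0.01]
side red 2210 [[-0.1071, 0.1139, -0.0013], [0.1059, 0.1492, 0.099]] 945 [array([-1.00e-01,  1.31e+02]), array([214.8,  40.2]), np.float64(0.0)]
  z 0.03 x -1 58 y 0.1458
  z 0.03 x 1 44 y 0.1455
  z 0.05 x -1 50 y 0.1458
  z 0.05 x 1 49 y 0.1457
  z 0.07 x -1 57 y 0.1451
  z 0.07 x 1 45 y 0.1458
  z 0.085 x -1 122 y 0.1453
  z 0.085 x 1 104 y 0.1448
side green 478 [[-0.1056, 0.0766, 0.0914], [0.1055, 0.1075, 0.0997]] 477 [array([ 1. , 92.7]), array([213.7,  35.7]), np.float64(0.7)]
side yellow 665 [[-0.1075, 0.0398, 0.0084], [0.1045, 0.1098, 0.0995]] 618 [array([ 0.1, 74.2]), array([ 78.8, 215.3]), np.float64(88.6)]
side blue 296 [[-0.1077, 0.0006, 0.0909], [0.033, 0.0318, 0.099]] 295 [array([-36.8,  15.9]), array([ 32.8, 142.7]), np.float64(89.7)]
top red 218 [[-0.1067, 0.1082, 0.0861], [0.1027, 0.1441, 0.1073]] 200 [array([ -0.2, 126.3]), array([ 36.1, 214.2]), np.float64(89.9)]
top green 838 [[-0.1066, 0.0721, 0.0401], [0.1058, 0.1057, 0.1062]] 761 [array([ 0.7, 89.3]), array([215.1,  34.1]), np.float64(0.1)]
top yellow 423 [[-0.1076, 0.0351, 0.0039], [0.1077, 0.1075, 0.1052]] 367 [array([ 0.2, 71.4]), array([215.8,  72.5]), np.float64(0.0)]
top blue 867 [[-0.1078, -0.0097, -0.001], [0.1071, 0.0331, 0.1066]] 785 [array([-0.5, 16.4]), array([ 34.3, 215.4]), np.float64(90.0)]
```

View pics/side12.png

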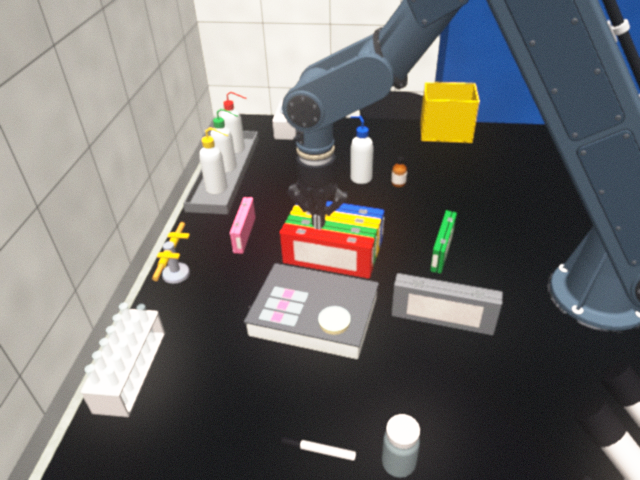

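The side view shows the red box at (328,250) upright and flush beside the green one. The dish (334,320), bottles, jar and marker look unmoved. I'll rise clear, let things settle and hand in.

```bash
python3 -m creep '{"claw":[0,0,0,0,0,0],"dp":[[0,0,-2],[0,0,-4],[0,0,-6],[0,0,-6],[0,0,-6],[0,0,-6]],"roll":[0,0,0,0,0,0]}'; python3 red.py 13 | egrep 'row|red|z 0|top'; python3 -c "
from h import *
a=np.load('side1.npz')['image'].astype(int);b=np.load('side13.npz')['image'].astype(int)
for n,(u,v) in dict(dish=(334,320),wash=(361,158),drop=(399,175),jar=(401,445),marker=(320,448)).items():
    print(n,abs(a[v-30:v+30,u-20:u+20]-b[v-30:v+30,u-20:u+20]).mean().round(1))
print(workorder.sign_off())"
```

```text
t: 14.0
tcp_pos: [0.6244, 0.0129, 0.2367]
tool_rot: [0.764, 0.645, -0.001, -0.001]
force: [1.1, -0.7, -1.1]
finger_gap: -0.003
t 14.0 row mm [  1.4 178.5 236.7] yaw err deg (x vs row y) -0.03 F [ 1.1 -0.7 -1.1] gap -0.003 q [-0.16  0.54  1.45 -0.    1.16  0.01]
side red 2213 [[-0.1072, 0.1137, -0.002], [0.1063, 0.1494, 0.099]] 946 [array([ -0.8, 131.2]), array([213.7,  39.5]), np.float64(0.4)]
  z 0.03 x -1 59 y 0.1455
  z 0.03 x 1 48 y 0.1451
  z 0.05 x -1 54 y 0.1453
  z 0.05 x 1 41 y 0.145
  z 0.07 x -1 55 y 0.1456
  z 0.07 x 1 47 y 0.1454
  z 0.085 x -1 132 y 0.1454
  z 0.085 x 1 108 y 0.1452
top red 177 [[-0.1059, 0.1082, 0.0868], [0.0945, 0.1442, 0.1067]] 164 [array([ -3.1, 126.3]), array([ 36.1, 208.8]), np.float64(89.7)]
top green 845 [[-0.1067, 0.0722, 0.0449], [0.1049, 0.1058, 0.1072]] 777 [array([ 0.3, 89.5]), array([215.2,  35.1]), np.float64(0.5)]
top yellow 424 [[-0.1076, 0.0351, 0.0076], [0.1064, 0.1074, 0.107]] 364 [array([-0.6, 71.3]), array([ 72.6, 214.5]), np.float64(90.0)]
top blue 864 [[-0.1078, -0.0098, 0.0004], [0.1061, 0.0331, 0.1058]] 785 [array([-0.8, 16.4]), array([ 34.2, 214.3]), np.float64(89.9)]
dish 2.0
wash 4.6
drop 3.2
jar 2.0
marker 2.9
the job is handed in; nothing more can be done
None
```

I pushed the red box back up from the warmer side with the shut fingertips, slid it against the row, backed off and handed in at about 14 s.

**The slide:** the first slide stalled at about 18 N with the box leaning about 5.5° onto the green box, because the gripper's linkage was touching its top. I backed off, raised the gripper so only the pads touched, and pushed again at about 12 N. That brought the base in.

**Red box, last checks:**
- It stands upright, with no measurable tilt between z = 30 and 85 mm.
- It is square to the row within about 0.5°.
- Its ends are in line within a few mm.
- Its centre is at y ≈ 126–128 mm from the bookend (limits 115–133.5), flush with the green box.

**Everything else, last checks:**
- The blue box has not moved measurably, and the green box shifted about 1 mm.
- I have no clean final position for the yellow box. In the last pictures its colour mask ran into the green box next to it, but its far side has not moved.
- Comparing the side pictures before and after shows no change at the dish, bottles, jar or marker.

**Disagreement:** the two cameras differ by about 3–5 mm across the row, for example 126 mm (top) against 131 mm (side) for the red box. Both readings are inside the limits.

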